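# Open the rinse tap over the beaker

### The arm

A 6-joint arm with a two-finger parallel gripper is mounted at the origin on the work surface. World frame = base frame: x ahead of the robot, y to its left, z up, the work surface at z = 0. Lengths are in mm, angles in degrees, forces in N, time in s.
With the tool pointing down it reaches from about 300 to 850 mm from the base axis. Payload 4.2 kg.
Tool frame: the origin (TCP) lies at the very end of the fingers, on their centre line; the grasp point (between the pads) lies 19 mm behind it (env.tcp_to_grasp is the distance from the TCP to the grasp point, in mm); z points along the fingers, y is the line along which they close (so a half turn about z gives the same grasp; the last joint's range is limited). The gripper opens to 91 mm and grips with 3 to 60 N. Pads are 32 mm wide; open, the fingers measure 118 mm over their backs; the gripper's body (76 mm by 178 mm) begins 60 mm behind the grasp point.
Start: joints at [-71.62, 18.312, 89.639, -0, 72.044, -1.146], TCP at [192.192, -541.946, 213.976] pointing down, gripper open.
Joint ranges: [-177.97, 177.97], [-48.28, 115.42], [12.27, 149.76], [-77.06, 257.06], [2.81, 150.46], [-146.56, 146.56]. Speed limits (degrees/s): [147.25, 147.25, 180, 180, 180, 180].

### API

Orientations are given as [roll, pitch, yaw] about the fixed x, y, z axes, in that order (R = Rz(yaw) Ry(pitch) Rx(roll)).
In Python, from workcell import env gives the robot as it stands.
- The arm moves only by the tool move_arm, never from a script. Its argument "plan" is a list of rows, each a list of 3 entries, a list of its own where there are three numbers: the shift along the world's x, y, z in cm, then the turn about the world's z in degrees, then the closure, from 0 (fully open) to 1 (shut). In form: [[[x, y, z], turn, claw], ...]. A call has 1 to 5 rows; each row shifts and turns the commanded pose from where the row before left it; what a row does not reach is not made up. A row lasts 1/10 s, in which the tool goes at most 50 mm and 8.59 degrees, less where a joint would pass 70% of its speed; a pose out of reach is approached as far as the arm can. A call is refused whole if a number of a shift passes 5 or a number of a turn 8.59, either way. A call with a gripper value outside its range is refused whole. The fingers move at their own pace and stop on an object; "squeeze" is the grip in N (left out, the last holds). Time passes only in rows, so rows that do not move let the fingers close. It gives the time, the measured TCP pose, the force, the opening and the grip force at its end, in the units of the state.
- env.state(): the state, without advancing time (a new reading comes with each control period).
- env.grab_frame(name): name is "scene" or "top"; returns a dict with "frame" (480x640x3 uint8, red, green, blue), "z_map" (480x640 float32, mm along the optical axis (not along the pixel's ray), 0 where there is no reading), "fovy" (degrees; the focal length in pixels is half the picture's height over the tangent of half this angle, whatever the lens; pixels are square), "cx", "cy" (the principal point, pixels), "position" and "orientation" of the camera in the world. Camera axes: x right, y down, z forward; pixel columns grow to the right and rows downward; lengths in mm; the calibration is good to about 2 mm. A picture is of the moment at which its call begins.
- env.job_done(): hands the job in; it is judged then, once.
Trained networks look in a picture, given as the dict that the camera call returned (one of the last four; its "shot" number tells which), for a name from the list of things; names that differ only in an ending like _2 or _b are one class to them, and where a whole thing is asked for, a point or a joint stands for the part that bears it (a point fixed in the world has none). Each returns a list of dicts, best first, with "score" (0 to 1); they miss things now and then, are a little off and sometimes report something else, mostly with a low value. They report only what shows in the picture. A call takes as long as a camera call. They do not tell look-alikes from the thing itself.
- env.search_frame(picture, label): "point" ([column, row] in pixels, amid what is visible of it).
- env.landmark_of(picture, label): "point" ([column, row] in pixels: a listed point, or the origin of a listed thing).
The state is a dict: "time_s": time; "qpos": joint angles; "qvel": joint speeds; "effort": joint torques, N m; "ee_pos": TCP position; "ee_rot": TCP orientation; "force": force on the tool from outside, world axes, zero at the start; "torque": the same for the moment, N m; "gripper_width": finger opening in mm; "gripper_force": force on a finger pad.
Only numpy, scipy, OpenCV 4.12 (cv2) and the standard library are available. Lean on these libraries where they do the work, as an engineer would, in place of code of your own. Each camera call takes 0.05 s, during which the arm holds its last target. There are 200 camera calls.

### The job

Two identical bench taps stand on the laboratory bench, both shut: one has the open beaker under its spout, the other a bottle with its lid on. Open the tap over the open beaker fully, turning its wing handle counter-clockwise and letting your hand rise with it as the stem comes up, then let go. Leave the other tap shut and do not shift or tip the beaker or the bottle.

Things in the scene. Friction and masses are not known exactly. Their poses are not given: they have to be found in the camera images.
- tap_a: the left (+y) bench tap, fixed: steel column 182 mm tall, up to 38 mm wide (foot 64 mm), and a steel spout 18 mm thick at 115-161 mm height, its outlet 110 mm from the column's axis. Above, on a brass stem, sits a black wing handle, with free room all round for a gripper. Origin on the axis at bench level, z up; -x points along the spout
- tap_b: the right (-y) bench tap, fixed: steel column 182 mm tall, up to 38 mm wide (foot 64 mm), and a steel spout 18 mm thick at 115-161 mm height, its outlet 110 mm from the column's axis. Above, on a brass stem, sits a black wing handle, with free room all round for a gripper. Origin on the axis at bench level, z up; -x points along the spout
- grip_a (a point): grip point of the left (+y) tap's wing handle: an upright bar 56 mm long (x), 14 mm thick (y, grip across it), 34 mm tall, on a round skirt 42 mm wide. The point is on the axis, 24 mm above the skirt, 10 mm below the bar's top, about 230 mm high when shut; z up; turns and rises with the handle. Shut, the bar lies along the spout. The skirt pushes fingers up that do not rise along
- grip_b (a point): grip point of the right (-y) tap's wing handle: an upright bar 56 mm long (x), 14 mm thick (y, grip across it), 34 mm tall, on a round skirt 42 mm wide. The point is on the axis, 24 mm above the skirt, 10 mm below the bar's top, about 230 mm high when shut; z up; turns and rises with the handle. Shut, the bar lies along the spout. The skirt pushes fingers up that do not rise along
- handle_a (a joint): turn of the left (+y) tap's handle, rad: 0 shut (as it starts), 1.4 fully open (end stop), growing counter-clockwise seen from above. On its steep quick-opening thread it rises 10 mm per rad (14 mm in all). It takes about 0.1 N m and stays where it is left
- handle_b (a joint): turn of the right (-y) tap's handle, rad: 0 shut (as it starts), 1.4 fully open (end stop), growing counter-clockwise seen from above. On its steep quick-opening thread it rises 10 mm per rad (14 mm in all). It takes about 0.1 N m and stays where it is left
- beaker: open white plastic beaker, 76 mm across the rim, 85 mm tall, standing loose on the thin steel drip plate (4 mm) under the spout of one of the taps, about 110 mm from that tap's axis; more than 200 mm from the other's. Origin at the centre of its underside, z up
- bottle: amber glass jar with a white lid, 62 mm across, 95 mm tall, standing loose on the drip plate under the spout of the other tap. Origin at the centre of its underside, z up
Things that resemble listed ones, but are neither listed nor needed, are in the scene too. What is shaped like the tap_b but orange is not meant.

How it is judged (in metres and radians):
At the end, for the whole second after the job is handed in: The tap over the open beaker is turned to at least 1.2 rad (within 0.2 rad of its end stop at 1.4), the other tap is shut (below 0.12 rad), and the beaker and the bottle stand upright (within 0.17 rad) within 20 mm of where they began (((horizontal distance between beaker and grip_a below 0.16 m and value of joint handle_a above 1.2 rad and value of joint handle_b below 0.12 rad) or (horizontal distance between beaker and grip_b below 0.16 m and value of joint handle_b above 1.2 rad and value of joint handle_a below 0.12 rad)) and distance of each of beaker, bottle from where it was at the start of the episode below 0.02 m and angle between each of beaker, bottle's own z axis and vertical below 0.17 rad); the robot touches nothing.
It fails at once if the tap over the lidded bottle is opened (turned past 0.25 rad) ((horizontal distance between beaker and grip_a below 0.16 m and value of joint handle_b above 0.25 rad) or (horizontal distance between beaker and grip_b below 0.16 m and value of joint handle_a above 0.25 rad)).
It fails at once if the beaker or the bottle is shifted by more than 30 mm (distance of any of beaker, bottle from where it was at the start of the episode above 0.03 m).
It also fails if it takes over 32 s, if anything falls off the work surface, if the arm or the gripper's body presses on something with over 40 N, if the wrist force passes 120 N, or if a joint passes its speed limit or range.

## Working session

There is one attempt and no reset: what is moved stays moved. The work goes in short steps, Python scripts to look and compute and a tool call to move; the robot and the scene stay as the last step left them, time stands still between calls to the robot, and variables do not carry over. Pictures are saved under pics/ and viewed, at most 10 in all, crops included, and the job is handed in when it is done.

Besides the shell and the picture viewer there is one more tool, called after "Request:" as name(argument=value, ...) on one line, values as JSON. move_arm: Moves the arm, as the interface text tells. Its arguments: {"type":"object","properties":{"plan":{"type":"array","items":{"type":"array"}},"squeeze":{"type":"number"}},"required":["plan"]}

```bash
mkdir -p pics; cat > h.py <<'E'
import numpy as np, cv2
from scipy.spatial.transform import Rotation as R
from workcell import env
def world(p,u,v,d=None):
    f=240/np.tan(np.radians(p["fovy"])/2)
    o=np.array(p["orientation"],float)
    M=o if o.shape==(3,3) else R.from_euler('xyz',o,degrees=True).as_matrix()
    r=np.array([(u-p["cx"])/f,(v-p["cy"])/f,1])
    if d is None:
        w=p["z_map"][int(v)-2:int(v)+3,int(u)-2:int(u)+3]; w=w[w>0]; d=np.median(w) if w.size else 0
    return np.array(p["position"])+M@(r*d), M@r, np.array(p["position"])
E
python3 - <<'E'
from h import *
s=env.state(); print(s)
for n in("scene","top"):
    p=env.grab_frame(n); cv2.imwrite(f"pics/{n}0.png",p["frame"][:,:,::-1])
    print(n,p["fovy"],p["cx"],p["cy"],p["position"],p["orientation"])
    for l in("grip_a","beaker","bottle","tap_a","handle_a"):
        for fn in(env.search_frame,env.landmark_of):
            try:
                for d in fn(p,l): print(fn.__name__,l,np.round(d["point"]),round(d["score"],2),np.round(world(p,*d["point"])[0]))
            except Exception as e: print(l,e)
E
```

```text
{'time_s': 0.0, 'qpos': array([-7.16204144e+01,  1.83491904e+01,  8.97078759e+01, -1.85064372e-03,
        7.20437301e+01, -1.14547820e+00]), 'qvel': array([-0.02911764,  0.04334119,  0.0066506 , -0.09567816, -0.0577122 ,
       -0.11792834]), 'effort': array([ 1.65425276e-04, -4.12464094e+01, -2.31966734e+01,  7.22916378e-02,
        4.55727917e-02, -1.46827874e-04]), 'ee_pos': array([ 192.00666329, -541.44146298,  213.1348948 ]), 'ee_rot': array([-1.79899188e+02, -2.55880351e-04,  1.95256356e+01]), 'force': array([ 0.14971034, -0.10442965, -0.19087255]), 'torque': array([-0.02987861,  0.01592022,  0.0041557 ]), 'gripper_force': 0.0, 'gripper_width': 90.92931449517857}
scene 42.043221075120634 312.5503788765415 233.39083393735206 [1016.64109946 -451.11678078 1207.31114917] [-1.48225360e+02 -8.61944994e-02  4.43475869e+01]
call grip_a [324. 414.] 0.96 [ 840. -244.  239.]
call grip_a [104. 236.] 0.8 [ 313. -286.  211.]
call grip_a [400. 173.] 0.78 [618. 203. 228.]
call grip_a [209. 313.] 0.62 [ 576. -253.  218.]
call grip_a [181. 313.] 0.53 [ 479. -265.   92.]
call grip_a [323. 408.] 
[... 1620 characters left out ...]
94.] 0.73 [ 452. -233.   99.]
call bottle [415. 291.] 0.91 [ 458. -225.   98.]
call tap_a [411. 174.] 0.97 [ 718. -212.  130.]
call tap_a [223. 252.] 0.9 [546. 227.   5.]
call tap_a [432. 389.] 0.71 [ 232. -281.    3.]
call tap_a [422. 274.] 0.63 [ 502. -259.    2.]
call tap_a [428. 350.] 0.86 [ 324. -265.   41.]
call tap_a [416. 244.] 0.85 [ 566. -234.   71.]
call tap_a [414. 141.] 0.78 [ 817. -232.   61.]
call tap_a [234. 227.] 0.76 [604. 196.  36.]
call handle_a [431. 115.] 0.69 [ 816. -235.  239.]
call handle_a [434. 233.] 0.68 [ 571. -239.  236.]
call handle_a [452. 361.] 0.68 [ 320. -273.  231.]
call handle_a [214. 210.] 0.6 [610. 206. 237.]
handle_a it knows: beaker, bottle, grip, tap
```

View pics/scene0.png

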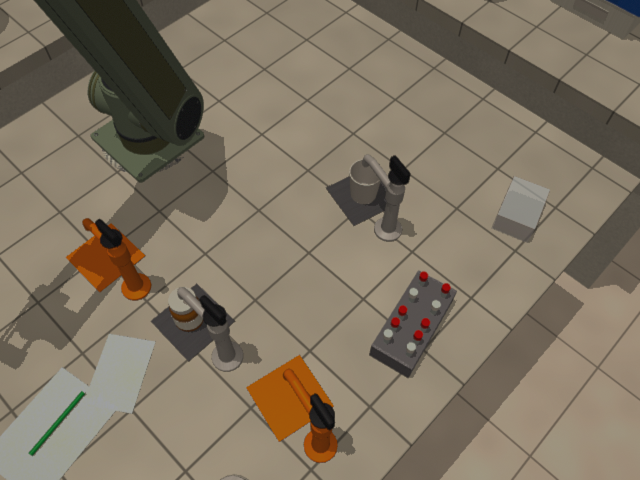

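View pics/top0.png

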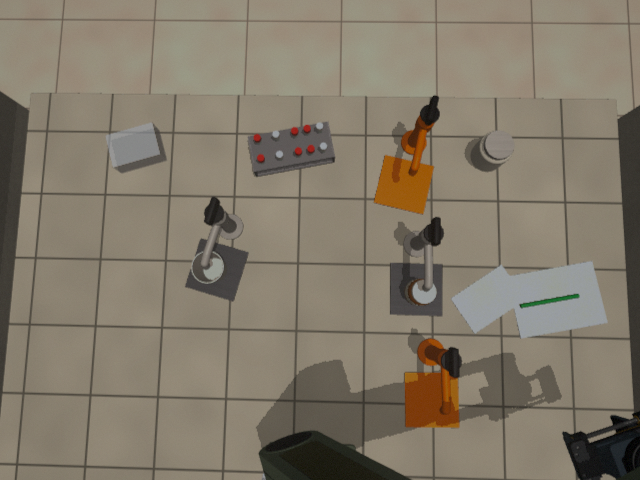

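The pictures show the open beaker (scene 363,185; top 208,266) under the left steel tap. That tap's black handle is at scene (400,170) and top (213,211). The right steel tap has the lidded bottle, and the orange taps are decoys. So tap_a it is, and I'll measure its bar now.

```bash
python3 - <<'E'
from h import *
g={}
for n,(u0,v0) in(("scene",(400,170)),("top",(212,211))):
    p=env.grab_frame(n)
    P=[];uv=[]
    for v in range(v0-30,v0+45):
        for u in range(u0-30,u0+40):
            d=p["z_map"][v,u]
            if d>0 and p["frame"][v,u].max()<70:
                w=world(p,u,v,d)[0]
                if 200<w[2]<260: P.append(w);uv.append((u,v))
    P=np.array(P);T=P[P[:,2]>np.percentile(P[:,2],95)-6]
    print(n,len(P),"zmax",np.percentile(P[:,2],[50,90,95,99]))
    (c,s,a)=cv2.minAreaRect(T[:,:2].astype(np.float32)); w,V=np.linalg.eigh(np.cov(T[:,:2].T))
    print("top rect",c,s,a,"mean",T.mean(0),"dir",np.degrees(np.arctan2(V[1,1],V[0,1]))%180,len(T))
    ls=[d for d in env.landmark_of(p,"grip_a")]
    d=min(ls,key=lambda d:np.hypot(d["point"][0]-u0,d["point"][1]-v0)); print(d)
    _,r,o=world(p,*d["point"],1.); g[n]=(o,r/np.linalg.norm(r))
    k=min(env.landmark_of(p,"tap_a"),key=lambda d:np.hypot(d["point"][0]-u0,d["point"][1]-v0-30))["point"]
    _,r,o=world(p,*k,1.);print("tap base",o+r*(-o[2]/r[2]))
    _,r,o=world(p,*d["point"],1.);print("grip@230",o+r*((230-o[2])/r[2]))
(o1,r1),(o2,r2)=g.values()
t=np.linalg.lstsq(np.c_[r1,-r2],o2-o1,rcond=None)[0]
print("tri",o1+r1*t[0],o2+r2*t[1])
E
```

```text
scene 440 zmax [225.53460414 239.55086803 240.76509866 242.0108058 ]
top rect (612.0701293945312, 210.4373779296875) (15.486823081970215, 55.15606689453125) 74.87289428710938 mean [611.83484413 209.81864811 238.446546  ] dir 165.53529537755344 150
{'point': [400.7, 167.9], 'score': 0.67}
tap base [607.95107519 212.61777179   0.        ]
grip@230 [612.51891567 212.7474047  230.        ]
top 383 zmax [231.84691819 240.64327759 241.55977179 243.04530388]
top rect (608.2863159179688, 212.35137939453125) (13.783736228942871, 54.84507369995117) 73.94792938232422 mean [608.57025254 211.73330686 239.24311252] dir 164.7211658561943 170
{'point': [211.9, 208.2], 'score': 0.63}
tap base [615.71091654 214.18773525   0.        ]
grip@230 [614.17651442 211.21606455 230.        ]
tri [613.75433009 210.7179507  232.98767137] [613.64866937 210.58286172 232.93959979]
```

Request:
move_arm(plan=[[[0,0,4.5],0,0],[[0,0,4.5],0,0],[[2,3.6,2],0,0],[[2.3,4.2,0],-2,0],[[2.3,4.2,0],-2,0]], squeeze=25)

```text
time_s: 1.8
ee_pos: [258.8, -421.1, 324.8]
ee_rot: [179.9, -0.1, 15.4]
force: [0.4, -0.7, 0.6]
gripper_width: 91.4
gripper_force: 0.0
```

Request:
move_arm(plan=[[[2.3,4.2,0],-2,0],[[2.3,4.2,0],-2,0],[[2.3,4.2,0],-2,0],[[2.3,4.2,0],-2,0],[[2.3,4.2,0],-2,0]])

```text
time_s: 2.3
ee_pos: [373.7, -210.1, 324.3]
ee_rot: [180.0, -0.0, 5.4]
force: [0.7, 0.2, 0.6]
gripper_width: 91.2
gripper_force: 0.0
```

Request:
move_arm(plan=[[[2.3,4.2,0],-2,0],[[2.3,4.2,0],-2,0],[[2.3,4.2,0],-2,0],[[2.3,4.2,0],-2,0],[[2.3,4.2,0],-2,0]])

```text
time_s: 2.8
ee_pos: [488.7, 0.0, 324.3]
ee_rot: [180.0, -0.0, -4.5]
force: [0.0, -0.6, 0.3]
gripper_width: 91.3
gripper_force: 0.0
```

Request:
move_arm(plan=[[[2.3,4.2,0],-2,0],[[2.3,4.2,0],-2,0],[[2.3,4.2,0],-2,0],[[0,0,0],0,0],[[0,0,0],0,0]])

```text
time_s: 3.3
ee_pos: [557.2, 124.7, 323.3]
ee_rot: [179.9, 0.1, -10.4]
force: [0.2, -1.4, -0.2]
gripper_width: 90.7
gripper_force: 0.0
```

Request:
move_arm(plan=[[[2.65,4.3,0],-2.5,0],[[2.65,4.3,0],-2.5,0],[[0,0,-2.5],0,0],[[0,0,-2.5],0,0],[[0,0,0],0,0]])

```text
time_s: 3.8
ee_pos: [607.6, 207.2, 270.5]
ee_rot: [179.7, 0.4, -15.5]
force: [-1.0, -0.5, -0.6]
gripper_width: 91.1
gripper_force: 0.0
```

```bash
python3 - <<'E'
from h import *
print(env.state()["ee_pos"],env.state()["ee_rot"])
p=env.grab_frame("scene"); c=p["frame"][90:260,300:500,::-1]; cv2.imwrite("pics/s1.png",cv2.resize(c,None,fx=3.5,fy=3.5))
E
```

```text
[607.63848043 207.20769183 270.47022075] [179.71706105   0.37230666 -15.54017403]
```

View pics/s1.png

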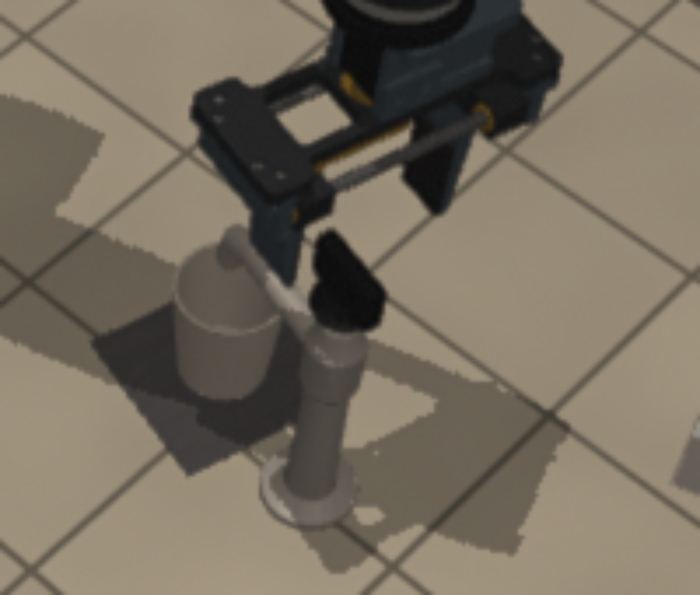

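The crop shows the open fingers on either side of the black bar (about 345,280 in the crop), aligned across it. I'll go down and close.

Request:
move_arm(plan=[[[0.2,0.3,-2.5],0,0],[[0,0,-2.4],0,0],[[0,0,-0.5],0,0],[[0,0,0],0,0],[[0,0,0],0,0]])

```text
time_s: 4.35
ee_pos: [612.6, 212.0, 222.3]
ee_rot: [-179.9, -0.2, -15.5]
force: [0.2, 0.3, 0.7]
gripper_width: 91.2
gripper_force: 0.0
```

Request:
move_arm(plan=[[[0,0,0],0,0.5],[[0,0,0],0,0.7],[[0,0,0],0,0.8],[[0,0,0],0,0.9],[[0,0,0],0,1]])

```text
time_s: 4.85
ee_pos: [611.7, 212.2, 220.0]
ee_rot: [180.0, -0.0, -15.5]
force: [-0.4, -0.0, -0.2]
gripper_width: 54.0
gripper_force: 0.0
```

Request:
move_arm(plan=[[[0,0,0],0,1],[[0,0,0],0,1],[[0,0,0],0,1],[[0,0,0],0,1],[[0,0,0],0,1]])

```text
time_s: 5.35
ee_pos: [611.7, 212.2, 220.0]
ee_rot: [180.0, 0.0, -15.5]
force: [-0.1, 1.1, 0.2]
gripper_width: 14.1
gripper_force: 0.3
```

Request:
move_arm(plan=[[[0,0,0],0,1],[[0,0,0],0,1],[[0,0,0.08],4,1],[[0,0,0.08],4,1],[[0,0,0],0,1]])

```text
time_s: 5.85
ee_pos: [611.7, 212.2, 221.4]
ee_rot: [180.0, 0.0, -7.5]
force: [0.0, 0.5, -0.9]
gripper_width: 13.7
gripper_force: 25.0
```

Small forces and a firm grip, so I'll go on turning.

Request:
move_arm(plan=[[[0,0,0.12],7,1],[[0,0,0.12],7,1],[[0,0,0.12],7,1],[[0,0,0.12],7,1],[[0,0,0.12],7,1]])

```text
time_s: 6.35
ee_pos: [611.6, 212.8, 227.5]
ee_rot: [-179.9, -0.0, 27.7]
force: [0.7, 2.0, -1.3]
gripper_width: 13.9
gripper_force: 25.0
```

```bash
python3 -c "
from h import *
s=env.state();print({k:np.round(s[k],2) for k in('ee_pos','ee_rot','force','torque','qpos')})"
```

```text
{'ee_pos': array([611.58, 212.8 , 227.47]), 'ee_rot': array([-1.7993e+02, -2.0000e-02,  2.7700e+01]), 'force': array([ 0.67,  1.96, -1.27]), 'torque': array([ 0.26, -0.02, -0.1 ]), 'qpos': array([1.813e+01, 2.455e+01, 7.804e+01, 7.000e-02, 7.741e+01, 8.042e+01])}
```

Request:
move_arm(plan=[[[0,0,0.12],7,1],[[0,0,0.12],7,1],[[0,0,0.12],7,1],[[0,0,0.12],7,1],[[0,0,0.12],7,1]])

```text
time_s: 6.85
ee_pos: [611.2, 213.2, 233.5]
ee_rot: [-179.9, -0.1, 62.7]
force: [-1.6, 2.3, 0.3]
gripper_width: 13.9
gripper_force: 25.0
```

Request:
move_arm(plan=[[[0,0,0.04],2,1],[[0,0,0],1,1],[[0,0,0],0,1],[[0,0,0],0,1],[[0,0,0],0,1]])

```text
time_s: 7.35
ee_pos: [611.1, 213.2, 234.0]
ee_rot: [-179.9, -0.1, 65.5]
force: [-2.0, 4.2, 0.9]
gripper_width: 13.9
gripper_force: 25.0
```

```bash
python3 -c "
from h import *
s=env.state();print({k:np.round(s[k],2) for k in('ee_pos','ee_rot','force','torque','qpos')})"
```

```text
{'ee_pos': array([611.14, 213.18, 234.  ]), 'ee_rot': array([-1.7991e+02, -7.0000e-02,  6.5470e+01]), 'force': array([-1.96,  4.21,  0.95]), 'torque': array([ 0.91,  0.43, -0.23]), 'qpos': array([18.15, 24.37, 77.4 ,  0.12, 78.25, 42.65])}
```

Request:
move_arm(plan=[[[0,0,0],0,0.8],[[0,0,0],0,0.5],[[0,0,0],0,0.2],[[0,0,0],0,0],[[0,0,0],0,0]])

```text
time_s: 7.85
ee_pos: [611.8, 211.9, 234.0]
ee_rot: [180.0, 0.0, 65.5]
force: [0.1, 0.2, -0.1]
gripper_width: 47.6
gripper_force: 0.0
```

Request:
move_arm(plan=[[[0,0,0],0,0],[[0,0,0],0,0],[[0,0,2],0,0],[[0,0,4],0,0],[[0,0,4],0,0]])

```text
time_s: 8.35
ee_pos: [611.3, 212.0, 334.5]
ee_rot: [-179.9, 0.1, 65.5]
force: [1.0, 0.0, 0.2]
gripper_width: 87.3
gripper_force: 0.0
```

Request:
move_arm(plan=[[[0,-4,2],0,0],[[0,-4.5,0],0,0],[[0,-4.5,0],0,0],[[0,-4.5,0],0,0],[[0,0,0],0,0]])

```text
time_s: 8.85
ee_pos: [611.5, 32.0, 354.3]
ee_rot: [179.9, 0.1, 65.2]
force: [-0.2, 0.4, 0.7]
gripper_width: 91.0
gripper_force: 0.0
```

```bash
python3 - <<'E'
from h import *
p=env.grab_frame("scene"); cv2.imwrite("pics/s2.png",p["frame"][:,:,::-1])
P=[]
for v in range(130,215):
    for u in range(370,440):
        d=p["z_map"][v,u]
        if d>0 and p["frame"][v,u].max()<70:
            w=world(p,u,v,d)[0]
            if 200<w[2]<275: P.append(w)
P=np.array(P);T=P[P[:,2]>np.percentile(P[:,2],95)-6]
print(len(T),np.percentile(P[:,2],95),cv2.minAreaRect(T[:,:2].astype(np.float32)))
w,V=np.linalg.eigh(np.cov(T[:,:2].T));print(np.degrees(np.arctan2(V[1,1],V[0,1]))%180)
for l in("beaker","bottle"):
    for d in env.landmark_of(p,l)+env.search_frame(p,l): print(l,d)
E
```

```text
161 254.43650726198558 ((611.3787841796875, 210.08456420898438), (55.85898208618164, 14.416105270385742), 66.72337341308594)
64.22383598828151
beaker {'point': [364.5, 191.4], 'score': 0.47}
beaker {'point': [402.3, 168.0], 'score': 0.72}
beaker {'point': [368.8, 195.2], 'score': 0.63}
bottle {'point': [185.6, 318.4], 'score': 0.82}
bottle {'point': [180.3, 316.6], 'score': 0.91}
```

View pics/s2.png

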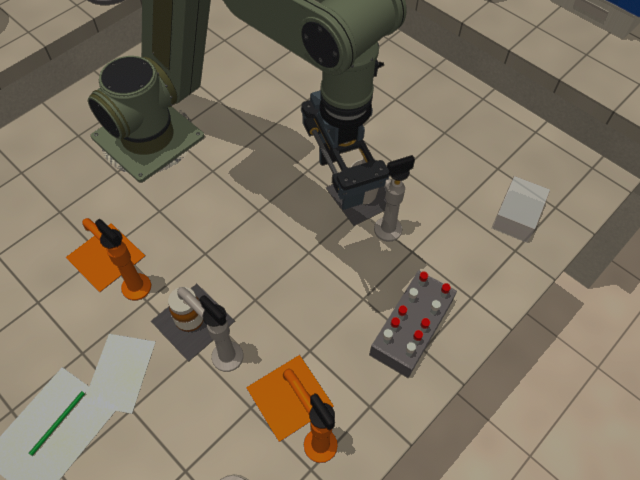

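The tap's bar (400,165) now lies at about 65°, so it has turned 80° and risen about 14 mm. The stem shows, and the other tap and the bottle are as they were. The gripper hides the beaker in this view, but nothing came near it.

```bash
python3 -c "
from h import *
print(env.job_done())"
```

```text
the job is handed in; nothing more can be done
None
```

I opened the left tap (tap_a, over the open beaker) about 80°, essentially to its end stop, let go, and handed the job in. The right tap and bottle look untouched; the gripper hid the beaker in the last picture, but nothing came near it.

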